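# Spin-check the centrifuge rotor and stop it with place one at the index

### The job

The small bench centrifuge has been wiped out and stands with its lid open. Check that the rotor runs free: with a fingertip between two of the tube sleeves, give one sleeve a single quick flick (well under a quarter turn, not carried round) so that the rotor spins anticlockwise seen from above, and let it coast untouched for at least one full turn past the arrowhead. Then, before it runs down, brake it with a fingertip so that it stops with the one sleeve that has a tongue at the front, tongue in line with the black arrowhead on the bowl's rim, ready for loading, and take the finger away leaving the rotor at rest there. Only touch and push, grasp nothing, and leave the tube rack, timer, spray bottle and pen where they stand.

Things in the scene. Friction and masses are not known exactly. Their poses are not given: they have to be found in the camera images.
- rotor_turn (a joint): Rotor angle, rad, counted on over several turns; grows anticlockwise seen from above. At 0 and every multiple of 6.283 the tongue points at the arrowhead. Starts at rest between -5.4 and -2.0. Nearly free bearing: left alone it loses a tenth to a seventh of its speed each second, more when very slow; from 2 rad/s it coasts about two turns. No detent: it stays where it is stopped.
- rotor: Aluminium and steel rotor, about 0.45 kg, in the open bowl; cannot be lifted off. Origin on the turning axis at worktop height; -x points to the tongue, z up. Six empty tube sleeves stand round it every 60 degrees, one at the tongue's angle, on a flat plate (76 mm radius, top 89 mm above the worktop). The gaps between sleeves are 43 mm wide at the mouths, open down to the plate.
- sleeve_mouth (a point): Centre of the mouth of the sleeve that has the tongue: 66 mm from the axis, 118 mm above the worktop; a 6 mm dark line on hub and plate leads to it from the nut. All six sleeves are alike: black collar 23 mm across on a 20 mm steel tube, 52 mm long, leaning so that it runs down and outward at 20 degrees. Push a sleeve sideways, along the circle, to turn the rotor.
- hub_top (a point): Centre, on the turning axis, of the hub's flat round top, 52 mm across, 128 mm above the worktop and 10 mm higher than the sleeves: the smooth place to press a braking fingertip. The hub widens downward as a cone to 43 mm radius at the plate.
- tongue_tip (a point): Tip of the tongue: a flat pointed tab 18 mm wide, 4 mm thick, that reaches outward from the collar of one sleeve only, to 94 mm from the axis, 117 mm above the worktop. Turns with the rotor.
- index_point (a point): Fixed point in the bowl, 94 mm from the axis, 117 mm above the worktop, where the tongue tip is when it points exactly at the arrowhead (a black triangle on the rim at the front, 2 to 3 mm proud, just outside this point).
- centrifuge: Fixed white drum, 224 mm across, rim 125 mm above the worktop; bowl of 97 mm inner radius, floor 52 mm above the worktop. Control panel at the front, to 133 mm from the axis, below the rim. The lid stands open, upright, at the back, beyond 105 mm from the axis, up to 360 mm high. Origin on the axis at the worktop; -x is its front, turned up to 0.25 rad from facing the robot.
- tube_rack: Loose white rack with four stoppered glass tubes, 56 x 124 x 102 mm high, left of the centrifuge. Origin: centre of its underside. A bystander.
- dial_timer: Loose clockwork timer, 64 x 64 x 66 mm, right of the centrifuge. Origin: centre of its underside. A bystander.
- disinfectant: Loose trigger spray bottle, 56 x 119 x 264 mm high, right of and behind the centrifuge. Origin: centre of its underside. A bystander.
- marker: Loose felt pen, 135 mm long, lying at the left. A bystander.

How it is judged (in metres and radians):
On the way, in this order (a step that is already met when the one before it is completed fails the run):
1. flicked: the rotor spins anticlockwise with nothing touching it (value of joint rotor_turn above -0.6 rad and velocity of joint rotor_turn above 0.3 rad/s and contact force between the fingers and rotor below 0.05 N), for 0.1 s.
2. after a full free turn a fingertip is laid on the rotor to brake it (value of joint rotor_turn above 5.68 rad and contact force between the fingers and rotor above 0.3 N), for 0.05 s.
At the end, for the whole second after the job is handed in: The rotor is at rest (under 0.05 rad/s) with the tongue tip within 18 mm of the index point (about 11 degrees either way), after at least one full turn of free coasting and a fingertip brake (horizontal distance between tongue_tip and index_point below 0.018 m and velocity of joint rotor_turn between -0.05 and 0.05 rad/s and value of joint rotor_turn above 5.68 rad); the robot touches nothing.
It fails at once if the rotor is touched during its free turn (joint from -0.6 to 5.68) (value of joint rotor_turn between -0.6 and 5.68 rad and contact force between the fingers and rotor above 0.2 N).
It fails at once if the rotor is carried round by the fingers, more than about a quarter turn from its start, instead of being flicked (value of joint rotor_turn below -0.6 rad and contact force between the fingers and rotor above 0.2 N and distance of tongue_tip from where it was at the start of the episode above 0.14 m).
It fails at once if after the flick the rotor stands still, untouched, anywhere but with its tongue at the arrowhead (value of joint rotor_turn above -0.6 rad and velocity of joint rotor_turn between -0.01 and 0.01 rad/s and contact force between the fingers and rotor below 0.05 N and horizontal distance between tongue_tip and index_point above 0.018 m).
It fails at once if the rotor is spun clockwise (velocity of joint rotor_turn below -1.5 rad/s).
It fails at once if the tube rack, timer, spray bottle or pen is moved or lifted (15 mm) (distance of any of tube_rack, dial_timer, disinfectant, marker from where it was at the start of the episode above 0.015 m).
It also fails if it takes over 58 s, if anything falls off the work surface, if the arm or the gripper's body presses on something with over 40 N, if the wrist force passes 120 N, or if a joint passes its speed limit or range.

### The arm

A 6-joint arm with a two-finger parallel gripper is mounted at the origin on a cart in front of the work surface, level with it; the furniture and walls round the work are solid. World frame = base frame: x ahead of the robot, y to its left, z up, the work surface at z = 0. Lengths are in m, angles in degrees, forces in N, time in s.
With the tool pointing down it reaches from about 0.3 to 0.85 m from the base axis. Payload 4.2 kg.
Tool frame: the origin (TCP) lies between the finger pads; the fingertips stand robot.tips_ahead ahead of it and the grasp point (between the pads) lies 6 mm ahead of it (robot.tips_ahead is the distance from the TCP to the fingertips, in m); z points along the fingers, y is the direction in which the jaws open and shut (so a half turn about z gives the same grasp; the last joint's range is limited). The gripper opens to 91 mm and grips with 3 to 60 N. Pads are 32 mm wide; open, the fingers measure 118 mm over their backs; the gripper's body (76 mm by 178 mm) begins 60 mm behind the grasp point.
Start: joints at [-69.729, 18.312, 89.639, -0, 72.044, -1.146], TCP at [0.21, -0.535, 0.239] pointing down, gripper open.
Joint ranges: [-177.97, 177.97], [-48.28, 115.42], [12.27, 149.76], [-77.06, 257.06], [2.81, 150.46], [-146.56, 146.56]. Speed limits (degrees/s): [147.25, 147.25, 180, 180, 180, 180].

### API

Orientations are given as a 3x3 rotation matrix whose columns are the frame's x, y, z axes.
In Python, from rig import robot, imaging gives the robot as it stands.
- The arm moves only by the tool carry_out, never from a script. Its argument "plan" is a list of rows, each an object of numbers: "rx", "ry", "rz": the turn, a rotation vector about the tool's x, y, z in degrees; "tx", "ty", "tz": the shift along the tool's x, y, z in m; "jaw": the opening in per cent of the stroke, from 0 (shut) to 100 (fully open). A call has 1 to 20 rows; each row shifts and turns the pose as measured when the row begins, along the tool's axes as they then stand; what a row does not reach is not made up. A row lasts 1/8 s, in which the tool goes at most 62.5 mm and 10.7 degrees, less where a joint would pass 70% of its speed; a pose out of reach is approached as far as the arm can. A call is refused whole if a number of a shift passes 0.0625 or a number of a turn 10.7, either way. A call with a gripper value outside its range is refused whole. The fingers move at their own pace and stop on an object; the grip force is fixed at half the most. Time passes only in rows, so rows that do not move let the fingers close. It gives the time, the measured TCP pose, the force and the opening at its end, in the units of the state.
- robot.get_obs(): the state, without advancing time (a new reading comes with each control period).
- imaging.read_camera(name): name is "side" or "top" or "wrist"; returns a dict with "frame" (480x640x3 uint8, red, green, blue), "fx", "fy", "cx", "cy" (pixels), "origin" and "rotation" of the camera in the world. Camera axes: x right, y up, looking along -z (the intrinsics and any distortion apply to the point x, -y, -z); pixel columns grow to the right and rows downward; lengths in m; the calibration is good to about 2 mm. The wrist camera is an equidistant fisheye: a pixel r from the principal point sees the ray r / f radians off the axis. A picture is of the moment at which its call begins. There is no depth.
- robot.close_job(): hands the job in, once; it reports no verdict.
Trained networks look in a picture, given as the dict that the camera call returned (one of the last four; its "shot" number tells which), for a name from the list of things; names that differ only in an ending like _2 or _b are one class to them, and where a whole thing is asked for, a point or a joint stands for the part that bears it (a point fixed in the world has none). Each returns a list of dicts, best first, with "confidence" (0 to 1); they miss things now and then, are a little off and sometimes report something else, mostly with a low value. They report only what shows in the picture. A call takes as long as a camera call.
- imaging.recognise(picture, target): "rect" ([left, top, right, bottom] in pixels, round what is visible of it).
- imaging.cut_out(picture, target): "mask" (480x640 bool, what is visible of it) and "rect" ([left, top, right, bottom] in pixels, round what is visible of it).
The state is a dict: "clock": time; "joint_pos": joint angles; "joint_vel": joint speeds; "effort": joint torques, N m; "eef_pos": TCP position; "orientation": TCP orientation; "wrist_force": force on the tool from outside, world axes, zero at the start; "ft_torque": the same for the moment, N m; "gripper_width": finger opening in m.
Only numpy, scipy, OpenCV 4.12 (cv2) and the standard library are available. Lean on these libraries where they do the work, as an engineer would, in place of code of your own. Each camera call takes 0.05 s, during which the arm holds its last target.

## Working session

There is one attempt and no reset: what is moved stays moved. The work goes in short steps, Python scripts to look and compute and a tool call to move; the robot and the scene stay as the last step left them, time stands still between calls to the robot, and variables do not carry over. Pictures are saved under pics/ and viewed, and the job is handed in when it is done.

Besides the shell and the picture viewer there is one more tool, called as name(argument=value, ...) on one line, values as JSON. carry_out: Moves the arm, as the interface text tells. Its arguments: {"type":"object","properties":{"plan":{"type":"array","items":{"type":"object","properties":{"rx":{"type":"number"},"ry":{"type":"number"},"rz":{"type":"number"},"tx":{"type":"number"},"ty":{"type":"number"},"tz":{"type":"number"},"jaw":{"type":"number"}}}}},"required":["plan"]}

```bash
ls; mkdir -p pics; python3 - <<'E'
from rig import robot, imaging
import cv2
o=robot.get_obs()
print(o, robot.tips_ahead)
for n in ("side","top","wrist"):
    p=imaging.read_camera(n)
    cv2.imwrite(f"pics/{n}0.png",p["frame"][:,:,::-1])
    print(n,{k:v for k,v in p.items() if k!="frame"})
    for t in ("rotor","sleeve_mouth","hub_top","tongue_tip","centrifuge"):
        r=imaging.recognise(p,t)[:2]
        print(t,[(x["rect"],round(x["confidence"],2)) for x in r])
E
```

```text
pics
{'clock': 0.0, 'joint_pos': array([-6.97303671e+01,  1.83521079e+01,  8.97054415e+01, -2.11083750e-03,
        7.20440708e+01, -1.14708427e+00]), 'joint_vel': array([-0.07730538,  0.0756084 ,  0.03255995, -0.17636923,  0.0083224 ,
        0.02285275]), 'effort': array([ 8.89452367e-04, -4.12459660e+01, -2.31968415e+01,  7.26185599e-02,
        4.58980550e-02, -1.61735711e-04]), 'eef_pos': array([ 0.2097824, -0.5348771,  0.2381221]), 'orientation': array([[ 9.30945158e-01,  3.65158450e-01, -6.47321784e-04],
       [ 3.65159024e-01, -9.30943693e-01,  1.65162987e-03],
       [ 4.86471689e-07, -1.77395222e-03, -9.99998427e-01]]), 'wrist_force': array([1.06660476, 0.55647709, 0.1499012 ]), 'ft_torque': array([0.01238987, 0.00837941, 0.00205568]), 'gripper_width': 0.09116627299908821} 0.025
side {'fx': 433.78732265941903, 'fy': 433.78732265941903, 'cx': 319.66170311138353, 'cy': 234.76514215456243, 'origin': array([0.38665504, 0.58860196, 0.9497233 ]), 'rotation': array([[-0.93872836,  0.30707172, -0.15651204],
       [-0.3446528 , -0.83387507,  0.43112274],
       [ 0.00187412,  0.45
[... 699 characters left out ...]
h [([328.6, 226.1, 398.6, 295.3], 0.71)]
hub_top [([328.7, 223.3, 398.2, 294.3], 0.58), ([210.1, 233.6, 263.2, 261.3], 0.4)]
tongue_tip [([330.8, 223.8, 397.4, 297.0], 0.57)]
centrifuge [([188.1, 262.0, 202.5, 308.2], 0.74), ([317.6, 180.8, 432.3, 315.1], 0.64)]
wrist {'fx': 371.64829954431775, 'fy': 371.64829954431775, 'cx': 322.88277657480313, 'cy': 231.98590982295985, 'origin': array([ 0.2858195 , -0.5059001 ,  0.38341824]), 'rotation': array([[ 3.64515706e-01,  8.92032566e-01,  2.67219389e-01],
       [-9.31197235e-01,  3.49214321e-01,  1.04503910e-01],
       [-9.59466511e-05, -2.86927273e-01,  9.57952364e-01]]), 'shot': 3}
rotor []
sleeve_mouth []
hub_top []
tongue_tip []
centrifuge []
```

```bash
python3 - <<'E'
import cv2
a=cv2.imread("pics/top0.png"); s=cv2.imread("pics/side0.png")
cv2.imwrite("pics/topc.png",cv2.resize(a[170:330,300:450],None,fx=3.7,fy=3.7,interpolation=cv2.INTER_CUBIC))
cv2.imwrite("pics/sidec.png",cv2.resize(s[70:270,260:420],None,fx=3,fy=3,interpolation=cv2.INTER_CUBIC))
E
```

```text
(no output)
```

View pics/top0.png

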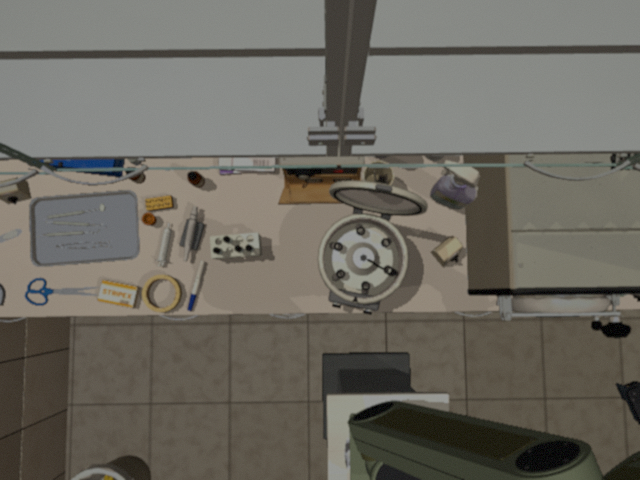

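View pics/side0.png

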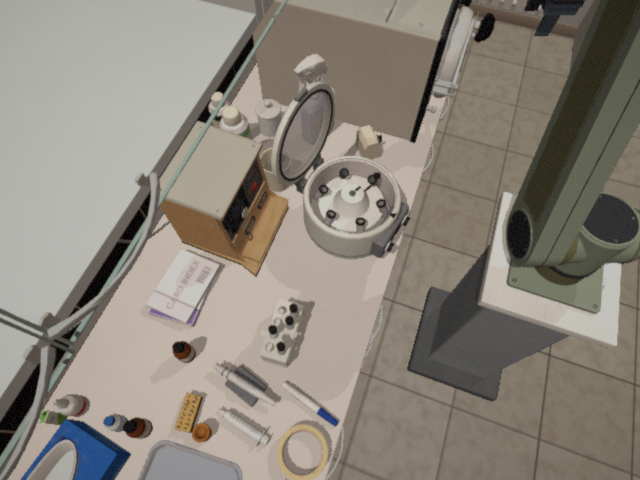

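```bash
sleep 1
```

```text
(no output)
```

View pics/topc.png

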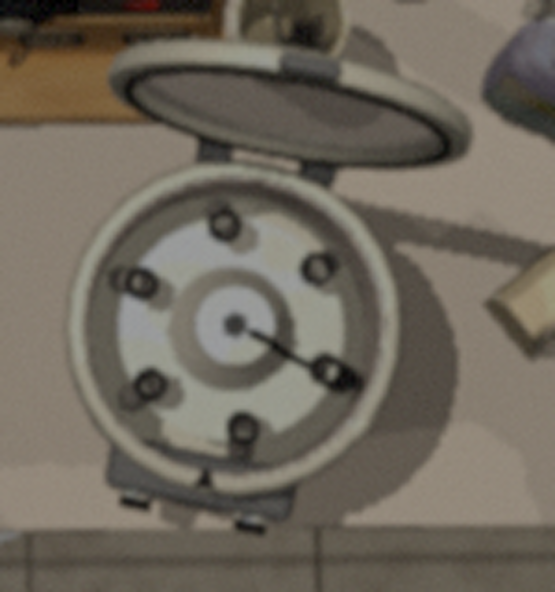

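View pics/sidec.png

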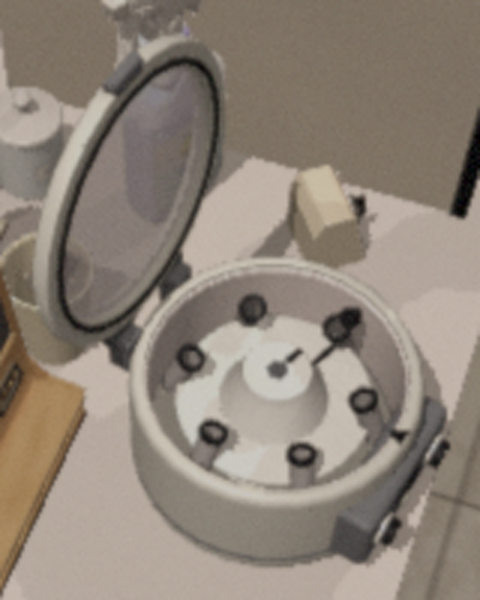

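The top view shows the nut at about (363.5, 257.6), the tongue at lower right (394.6, 273) and the arrowhead at (355.4, 299). That puts the tongue about 75° anticlockwise of the arrow, so the joint should be near -4.97. Next I'll triangulate from the two views.

```bash
cat > h.py <<'E'
import numpy as np, cv2
from rig import robot, imaging
def ray(p,uv):
    u,v=uv; x=(u-p["cx"])/p["fx"]; y=(v-p["cy"])/p["fy"]
    d=p["rotation"]@np.array([x,-y,-1.0]); return p["origin"],d/np.linalg.norm(d)
def atz(p,uv,z):
    o,d=ray(p,uv); return o+d*(z-o[2])/d[2]
def tri(rs):
    A=np.zeros((3,3));b=np.zeros(3)
    for o,d in rs:
        M=np.eye(3)-np.outer(d,d);A+=M;b+=M@o
    X=np.linalg.solve(A,b); return X,[np.linalg.norm(np.cross(d,X-o)) for o,d in rs]
def proj(p,X):
    c=p["rotation"].T@(np.asarray(X)-p["origin"]); return p["cx"]+p["fx"]*c[0]/-c[2], p["cy"]+p["fy"]*-c[1]/-c[2]
E
python3 - <<'E'
from h import *
t=imaging.read_camera("top"); s=imaging.read_camera("side")
P={"nut":((363.5,257.6),(352.3,193.3),.13),"arrow":((355.4,299.2),(393.7,215.7),.126),"tongue":((395.2,273.2),(377,175),.117)}
for n,(a,b,z) in P.items():
    print(n,tri([ray(t,a),ray(s,b)]),atz(t,a,z),atz(s,b,z))
C=atz(t,P["nut"][0],.13)
for n in("arrow","tongue"):
    d=atz(t,P[n][0],P[n][2])-C; print(n,np.hypot(*d[:2]),np.degrees(np.arctan2(d[1],d[0])))
E
```

```text
nut (array([0.49846459, 0.06464897, 0.12534107]), [np.float64(0.0006631401446502647), np.float64(0.0006631401446501619)]) [0.49749856 0.06490383 0.13      ] [0.49849101 0.0676683  0.13      ]
arrow (array([0.39663694, 0.08575683, 0.12068535]), [np.float64(0.000636571611127548), np.float64(0.0006365716111274779)]) [0.39734421 0.08607741 0.126     ] [0.39594129 0.08894604 0.126     ]
tongue (array([ 0.4610764 , -0.01359234,  0.1099011 ]), [np.float64(0.0016466418242576555), np.float64(0.0016466418242576236)]) [ 0.45918683 -0.01280616  0.117     ] [ 0.46207568 -0.00837442  0.117     ]
arrow 0.1023680401767418 168.06289835882703
tongue 0.08664081464863098 -116.24371672606154
```

```bash
cat >> h.py <<'E'
from scipy.spatial.transform import Rotation as R
def plan(p,Rm,way,yaw_total,n):
    # way: world waypoints; constant yaw steps, tool pointing down
    way=[np.array(p)]+[np.array(w) for w in way]
    L=np.cumsum([0]+[np.linalg.norm(b-a) for a,b in zip(way,way[1:])])
    pts=np.array([[np.interp(L[-1]*i/n,L,[w[k] for w in way]) for k in range(3)] for i in range(n+1)])
    ang=-yaw_total/n
    rows=[]; M=Rm.copy(); q=np.array(p)
    for i in range(n):
        t=np.round(M.T@(pts[i+1]-q),3); q=q+M@t
        a=round(ang,1); M=M@R.from_euler('z',a,degrees=True).as_matrix()
        rows.append(dict(tx=float(t[0]),ty=float(t[1]),tz=float(t[2]),rz=a))
    return rows,q,M
E
python3 - <<'E'
from h import *
import json
o=robot.get_obs()
r,q,M=plan(o["eef_pos"],o["orientation"],[(0.32,-0.35,.25),(0.36,-0.1,.25),(0.40,0.094,.25)],158.6,18)
print(json.dumps(r));print(q,M,o["clock"])
E
```

```text
[{"tx": 0.029, "ty": -0.023, "tz": -0.002, "rz": -8.8}, {"tx": 0.033, "ty": -0.018, "tz": -0.002, "rz": -8.8}, {"tx": 0.034, "ty": -0.013, "tz": -0.002, "rz": -8.8}, {"tx": 0.036, "ty": -0.007, "tz": -0.002, "rz": -8.8}, {"tx": 0.037, "ty": -0.002, "tz": -0.001, "rz": -8.8}, {"tx": 0.037, "ty": 0.002, "tz": -0.002, "rz": -8.8}, {"tx": 0.037, "ty": -0.004, "tz": -0.0, "rz": -8.8}, {"tx": 0.037, "ty": 0.001, "tz": -0.0, "rz": -8.8}, {"tx": 0.036, "ty": 0.007, "tz": -0.0, "rz": -8.8}, {"tx": 0.035, "ty": 0.012, "tz": -0.0, "rz": -8.8}, {"tx": 0.033, "ty": 0.018, "tz": -0.0, "rz": -8.8}, {"tx": 0.029, "ty": 0.023, "tz": -0.0, "rz": -8.8}, {"tx": 0.025, "ty": 0.027, "tz": -0.0, "rz": -8.8}, {"tx": 0.02, "ty": 0.031, "tz": -0.0, "rz": -8.8}, {"tx": 0.015, "ty": 0.034, "tz": -0.0, "rz": -8.8}, {"tx": 0.01, "ty": 0.036, "tz": -0.0, "rz": -8.8}, {"tx": 0.004, "ty": 0.037, "tz": -0.0, "rz": -8.8}, {"tx": -0.002, "ty": 0.037, "tz": -0.0, "rz": -8.8}]
[0.40026363 0.09433847 0.24991843] [[-9.99994889e-01  3.19705390e-03  3.12994423e-05]
 [ 3.19705134e-03  9.99994886e-01 -8.13530328e-05]
 [-3.15593722e-05 -8.12525510e-05 -9.99999996e-01]] 1.0
```

carry_out(plan=[{"tx": 0.029,"ty": -0.023,"tz": -0.002,"rz": -8.8,"jaw": 0},{"tx": 0.033,"ty": -0.018,"tz": -0.002,"rz": -8.8,"jaw": 0},{"tx": 0.034,"ty": -0.013,"tz": -0.002,"rz": -8.8,"jaw": 0},{"tx": 0.036,"ty": -0.007,"tz": -0.002,"rz": -8.8,"jaw": 0},{"tx": 0.037,"ty": -0.002,"tz": -0.001,"rz": -8.8,"jaw": 0},{"tx": 0.037,"ty": 0.002,"tz": -0.002,"rz": -8.8,"jaw": 0},{"tx": 0.037,"ty": -0.004,"tz": 0,"rz": -8.8,"jaw": 0},{"tx": 0.037,"ty": 0.001,"tz": 0,"rz": -8.8,"jaw": 0},{"tx": 0.036,"ty": 0.007,"tz": 0,"rz": -8.8,"jaw": 0},{"tx": 0.035,"ty": 0.012,"tz": 0,"rz": -8.8,"jaw": 0},{"tx": 0.033,"ty": 0.018,"tz": 0,"rz": -8.8,"jaw": 0},{"tx": 0.029,"ty": 0.023,"tz": 0,"rz": -8.8,"jaw": 0},{"tx": 0.025,"ty": 0.027,"tz": 0,"rz": -8.8,"jaw": 0}])

```text
invalid input
```

carry_out(plan=[{"tx": 0.029,"ty": -0.023,"tz": -0.002,"rx": 0.0,"ry": 0.0,"rz": -8.8,"jaw": 0.0}])

```text
clock: 1.12
eef_pos: [0.2281, -0.5044, 0.2406]
orientation: [[0.863, 0.505, -0.0], [0.505, -0.863, -0.001], [-0.0, 0.0, -1.0]]
wrist_force: [-0.1, 0.9, 0.7]
gripper_width: 0.0839
```

carry_out(plan=[{"tx": 0.033,"ty": -0.018,"tz": -0.002,"rx": 0.0,"ry": 0.0,"rz": -8.8,"jaw": 0.0},{"tx": 0.034,"ty": -0.013,"tz": -0.002,"rx": 0.0,"ry": 0.0,"rz": -8.8,"jaw": 0.0},{"tx": 0.036,"ty": -0.007,"tz": -0.002,"rx": 0.0,"ry": 0.0,"rz": -8.8,"jaw": 0.0},{"tx": 0.037,"ty": -0.002,"tz": -0.001,"rx": 0.0,"ry": 0.0,"rz": -8.8,"jaw": 0.0},{"tx": 0.037,"ty": 0.002,"tz": -0.002,"rx": 0.0,"ry": 0.0,"rz": -8.8,"jaw": 0.0},{"tx": 0.037,"ty": -0.004,"tz": 0.0,"rx": 0.0,"ry": 0.0,"rz": -8.8,"jaw": 0.0},{"tx": 0.037,"ty": 0.001,"tz": 0.0,"rx": 0.0,"ry": 0.0,"rz": -8.8,"jaw": 0.0},{"tx": 0.036,"ty": 0.007,"tz": 0.0,"rx": 0.0,"ry": 0.0,"rz": -8.8,"jaw": 0.0},{"tx": 0.035,"ty": 0.012,"tz": 0.0,"rx": 0.0,"ry": 0.0,"rz": -8.8,"jaw": 0.0},{"tx": 0.033,"ty": 0.018,"tz": 0.0,"rx": 0.0,"ry": 0.0,"rz": -8.8,"jaw": 0.0},{"tx": 0.029,"ty": 0.023,"tz": 0.0,"rx": 0.0,"ry": 0.0,"rz": -8.8,"jaw": 0.0},{"tx": 0.025,"ty": 0.027,"tz": 0.0,"rx": 0.0,"ry": 0.0,"rz": -8.8,"jaw": 0.0}])

```text
clock: 2.62
eef_pos: [0.3541, -0.0736, 0.2508]
orientation: [[-0.758, 0.652, 0.006], [0.652, 0.758, -0.003], [-0.007, 0.002, -1.0]]
wrist_force: [-0.1, 0.5, -0.4]
gripper_width: 0.0003
```

```bash
python3 - <<'E'
from h import *
o=robot.get_obs();M=o["orientation"]
r,q,M=plan(o["eef_pos"],M,[(0.40,0.096,.25)],180-np.degrees(np.arctan2(M[1,0],M[0,0])),6)
for x in r: print(x)
print(q)
E
```

```text
{'tx': 0.013, 'ty': 0.026, 'tz': 0.0, 'rz': np.float64(-6.8)}
{'tx': 0.009, 'ty': 0.028, 'tz': 0.0, 'rz': np.float64(-6.8)}
{'tx': 0.006, 'ty': 0.029, 'tz': 0.0, 'rz': np.float64(-6.8)}
{'tx': 0.003, 'ty': 0.029, 'tz': 0.0, 'rz': np.float64(-6.8)}
{'tx': -0.001, 'ty': 0.029, 'tz': 0.001, 'rz': np.float64(-6.8)}
{'tx': -0.004, 'ty': 0.029, 'tz': -0.0, 'rz': np.float64(-6.8)}
[0.39957756 0.09595418 0.24966868]
```

carry_out(plan=[{"tx": 0.013,"ty": 0.026,"tz": 0.0,"rx": 0.0,"ry": 0.0,"rz": -6.8,"jaw": 0.0},{"tx": 0.009,"ty": 0.028,"tz": 0.0,"rx": 0.0,"ry": 0.0,"rz": -6.8,"jaw": 0.0},{"tx": 0.006,"ty": 0.029,"tz": 0.0,"rx": 0.0,"ry": 0.0,"rz": -6.8,"jaw": 0.0},{"tx": 0.003,"ty": 0.029,"tz": 0.0,"rx": 0.0,"ry": 0.0,"rz": -6.8,"jaw": 0.0},{"tx": -0.001,"ty": 0.029,"tz": 0.001,"rx": 0.0,"ry": 0.0,"rz": -6.8,"jaw": 0.0},{"tx": -0.004,"ty": 0.029,"tz": 0.0,"rx": 0.0,"ry": 0.0,"rz": -6.8,"jaw": 0.0}])

```text
clock: 3.38
eef_pos: [0.3983, 0.103, 0.2511]
orientation: [[-1.0, -0.028, 0.011], [-0.028, 1.0, -0.003], [-0.011, -0.003, -1.0]]
wrist_force: [0.3, 0.1, 0.5]
gripper_width: 0.0006
```

```bash
python3 - <<'E'
from h import *
p=imaging.read_camera("wrist"); cv2.imwrite("pics/w1.png",p["frame"][:,:,::-1])
print(p["origin"],p["rotation"])
o=robot.get_obs(); print(o["eef_pos"],o["orientation"],o["clock"],o["joint_pos"])
s=imaging.read_camera("top"); cv2.imwrite("pics/t1.png",cv2.resize(s["frame"][170:330,280:460,::-1],None,fx=3.5,fy=3.5))
E
```

```text
[0.31545653 0.10083892 0.39461721] [[-0.02729988 -0.95462999 -0.29654054]
 [ 0.99962288 -0.02695213 -0.00526157]
 [-0.00296954 -0.29657235  0.95500577]]
[0.39939406 0.10574593 0.25114391] [[-9.99425875e-01 -3.17426944e-02  1.18457101e-02]
 [-3.17397211e-02  9.99496072e-01  4.38958498e-04]
 [-1.18536744e-02  6.27269480e-05 -9.99929741e-01]] 3.425 [ 13.33401988   2.67781933 107.82654411  -0.14161429  68.8294657
 -78.43461119]
```

View pics/w1.png

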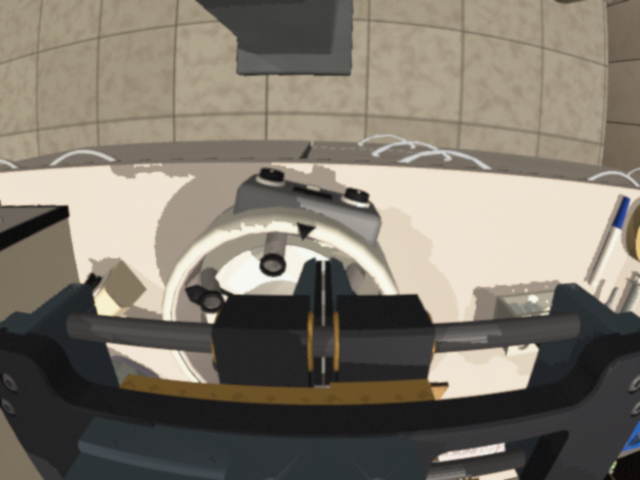

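View pics/t1.png

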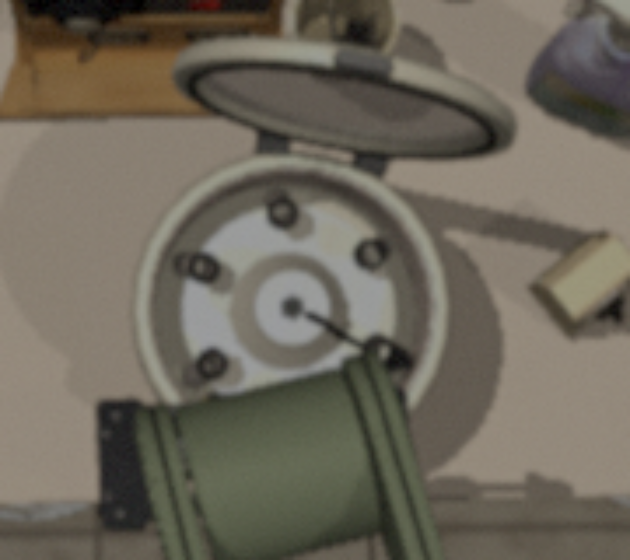

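carry_out(plan=[{"tx": 0.0,"ty": -0.03,"tz": 0.0,"rx": 0.0,"ry": 0.0,"rz": 0.0,"jaw": 0.0}])

```text
clock: 3.6
eef_pos: [0.3995, 0.0743, 0.251]
orientation: [[-1.0, -0.03, 0.011], [-0.03, 1.0, -0.002], [-0.011, -0.002, -1.0]]
wrist_force: [-0.5, -0.5, -0.3]
gripper_width: 0.0004
```

carry_out(plan=[{"tx": 0.0,"ty": -0.015,"tz": -0.05,"rx": 0.0,"ry": 0.0,"rz": 0.0,"jaw": 0.0}])

```text
clock: 3.72
eef_pos: [0.3967, 0.0577, 0.2985]
orientation: [[-1.0, -0.028, 0.001], [-0.028, 1.0, -0.004], [-0.001, -0.004, -1.0]]
wrist_force: [1.1, -0.2, 0.9]
gripper_width: 0.0005
```

carry_out(plan=[{"tx": 0.0,"ty": 0.0,"tz": 0.0,"rx": 0.0,"ry": 0.0,"rz": 1.2,"jaw": 0.0}])

```text
clock: 3.85
eef_pos: [0.3983, 0.0564, 0.3018]
orientation: [[-1.0, -0.003, 0.009], [-0.003, 1.0, -0.004], [-0.009, -0.004, -1.0]]
wrist_force: [0.0, -0.2, -0.3]
gripper_width: 0.0004
```

```bash
python3 - <<'E'
from h import *
p=imaging.read_camera("wrist")
o=robot.get_obs(); print(o["eef_pos"],o["orientation"],o["clock"])
E
```

```text
[0.39675121 0.05656356 0.29948526] [[-0.99999087 -0.0025345   0.00343985]
 [-0.00254978  0.99998687 -0.00444475]
 [-0.00342854 -0.00445348 -0.99998421]] 3.9
```

```bash
python3 - <<'E'
from h import *
t=imaging.read_camera("top")
for uv in [(365.7,286.2),(340.5,273.8),(390.3,270.5),(361,230.5)]:
    X=atz(t,uv,.118); d=X[:2]-[.498,.065]; print(X,np.hypot(*d),np.degrees(np.arctan2(d[1],d[0])))
E
```

```text
[0.42841834 0.05999352 0.118     ] 0.06976153891392971 -175.88459447827265
[0.45937513 0.12094142 0.118     ] 0.0679803166022101 124.62321701341111
[ 0.4658935  -0.00085699  0.118     ] 0.07326643172177576 -115.99008999587193
[0.56514378 0.06893761 0.118     ] 0.06725914006949839 3.356233731497109
```

```bash
python3 - <<'E'
from h import *
o=robot.get_obs();M=o["orientation"]
r,q,M=plan(o["eef_pos"],M,[(0.4385,0.0936,.18)],-24,4)
for x in r: print(x)
print(q)
E
```

```text
{'tx': -0.011, 'ty': 0.009, 'tz': 0.03, 'rz': 6.0}
{'tx': -0.009, 'ty': 0.011, 'tz': 0.029, 'rz': 6.0}
{'tx': -0.009, 'ty': 0.011, 'tz': 0.03, 'rz': 6.0}
{'tx': -0.007, 'ty': 0.012, 'tz': 0.029, 'rz': 6.0}
[0.43869244 0.093727   0.18023689]
```

carry_out(plan=[{"tx": -0.011,"ty": 0.009,"tz": 0.03,"rx": 0.0,"ry": 0.0,"rz": 6.0,"jaw": 0.0},{"tx": -0.009,"ty": 0.011,"tz": 0.029,"rx": 0.0,"ry": 0.0,"rz": 6.0,"jaw": 0.0},{"tx": -0.009,"ty": 0.011,"tz": 0.03,"rx": 0.0,"ry": 0.0,"rz": 6.0,"jaw": 0.0},{"tx": -0.007,"ty": 0.012,"tz": 0.029,"rx": 0.0,"ry": 0.0,"rz": 6.0,"jaw": 0.0},{"tx": 0.0,"ty": 0.0,"tz": 0.0,"rx": 0.0,"ry": 0.0,"rz": 0.0,"jaw": 0.0}])

```text
clock: 4.58
eef_pos: [0.4352, 0.0932, 0.1722]
orientation: [[-0.909, 0.416, -0.008], [0.416, 0.909, -0.007], [0.005, -0.01, -1.0]]
wrist_force: [-0.7, -0.3, 1.2]
gripper_width: 0.0005
```

```bash
python3 - <<'E'
from h import *
p=imaging.read_camera("wrist"); cv2.imwrite("pics/w2.png",p["frame"][:,:,::-1])
o=robot.get_obs(); print(o["eef_pos"],o["orientation"],o["clock"])
s=imaging.read_camera("side"); cv2.imwrite("pics/s2.png",cv2.resize(s["frame"][90:270,260:440,::-1],None,fx=3.3,fy=3.3))
E
```

```text
[0.43574117 0.09304382 0.17338483] [[-0.90951513  0.41562808 -0.00596034]
 [ 0.4156623   0.90949475 -0.00664376]
 [ 0.00265956 -0.00852008 -0.99996017]] 4.625
```

View pics/w2.png

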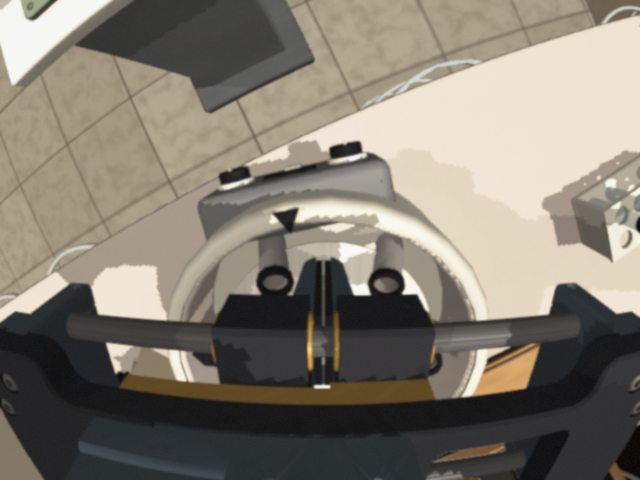

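View pics/s2.png

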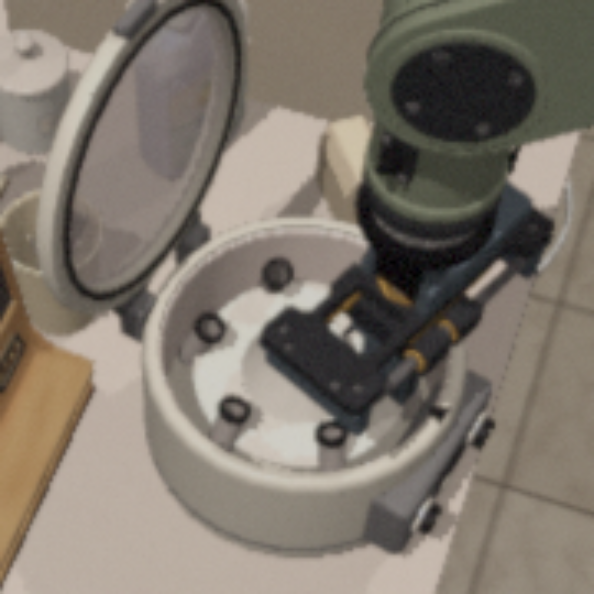

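carry_out(plan=[{"tx": -0.001,"ty": 0.001,"tz": 0.024,"rx": 0.0,"ry": 0.0,"rz": 0.0,"jaw": 0.0},{"tx": -0.001,"ty": 0.001,"tz": 0.02,"rx": 0.0,"ry": 0.0,"rz": 0.0,"jaw": 0.0},{"tx": 0.0,"ty": 0.0,"tz": 0.0,"rx": 0.0,"ry": 0.0,"rz": 0.0,"jaw": 0.0}])

```text
clock: 5.05
eef_pos: [0.4404, 0.0932, 0.1337]
orientation: [[-0.911, 0.413, 0.004], [0.413, 0.911, -0.005], [-0.006, -0.003, -1.0]]
wrist_force: [0.3, 0.3, 0.0]
gripper_width: 0.0006
```

```bash
python3 - <<'E'
from h import *
p=imaging.read_camera("wrist"); cv2.imwrite("pics/w3.png",p["frame"][:,:,::-1])
o=robot.get_obs(); print(o["eef_pos"],o["orientation"],o["clock"],o["wrist_force"])
s=imaging.read_camera("top"); cv2.imwrite("pics/t3.png",cv2.resize(s["frame"][170:330,280:460,::-1],None,fx=3.5,fy=3.5))
E
```

```text
[0.44106006 0.09337358 0.13454598] [[-0.91058011  0.41328389  0.00634694]
 [ 0.4132599   0.9106006  -0.00477507]
 [-0.00775298 -0.00172515 -0.99996846]] 5.1 [-0.05513983 -0.22688651  0.47443122]
```

View pics/w3.png

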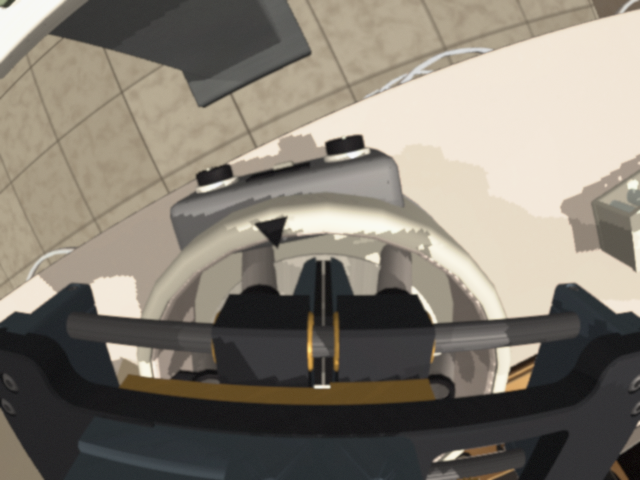

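View pics/t3.png

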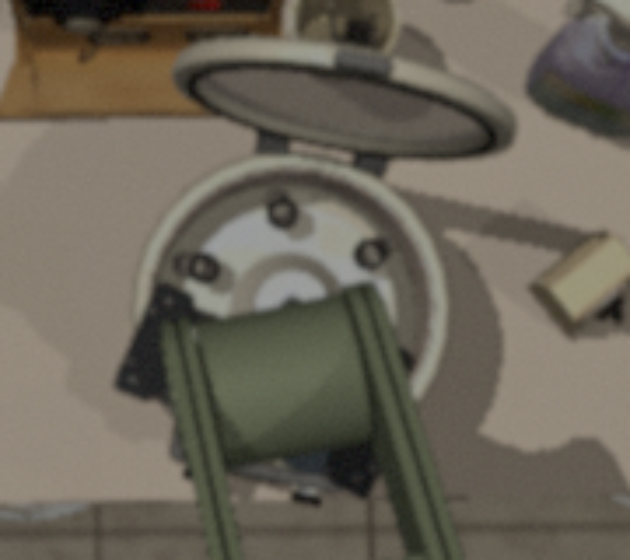

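carry_out(plan=[{"tx": 0.0,"ty": 0.0,"tz": 0.007,"rx": 0.0,"ry": 0.0,"rz": 0.0,"jaw": 0.0},{"tx": 0.0,"ty": 0.0,"tz": 0.0,"rx": 0.0,"ry": 0.0,"rz": 0.0,"jaw": 0.0}])

```text
clock: 5.4
eef_pos: [0.4424, 0.0935, 0.1293]
orientation: [[-0.911, 0.413, 0.011], [0.413, 0.911, -0.004], [-0.012, 0.001, -1.0]]
wrist_force: [0.9, -1.4, 0.2]
gripper_width: 0.0005
```

carry_out(plan=[{"tx": -0.002,"ty": -0.027,"tz": 0.0,"rx": 0.0,"ry": 0.0,"rz": -7.0,"jaw": 0.0},{"tx": -0.003,"ty": -0.012,"tz": -0.046,"rx": 0.0,"ry": 0.0,"rz": -5.0,"jaw": 0.0},{"tx": 0.0,"ty": 0.0,"tz": -0.03,"rx": 0.0,"ry": 0.0,"rz": 0.0,"jaw": 0.0}])

```text
clock: 5.78
eef_pos: [0.4306, 0.0552, 0.2062]
orientation: [[-0.978, 0.207, 0.008], [0.207, 0.978, -0.004], [-0.009, -0.002, -1.0]]
wrist_force: [0.2, 0.1, 0.1]
gripper_width: 0.0006
```

```bash
python3 - <<'E'
from h import *
for i in range(3):
    s=imaging.read_camera("top"); o=robot.get_obs(); print(o["clock"],o["eef_pos"])
    cv2.imwrite(f"pics/t4_{i}.png",cv2.resize(s["frame"][170:330,280:460,::-1],None,fx=3.5,fy=3.5))
E
```

```text
5.825 [0.43227619 0.05562893 0.20928335]
5.875 [0.43209237 0.05581146 0.20738276]
5.925 [0.43103434 0.05583835 0.2055691 ]
```

View pics/t4_0.png

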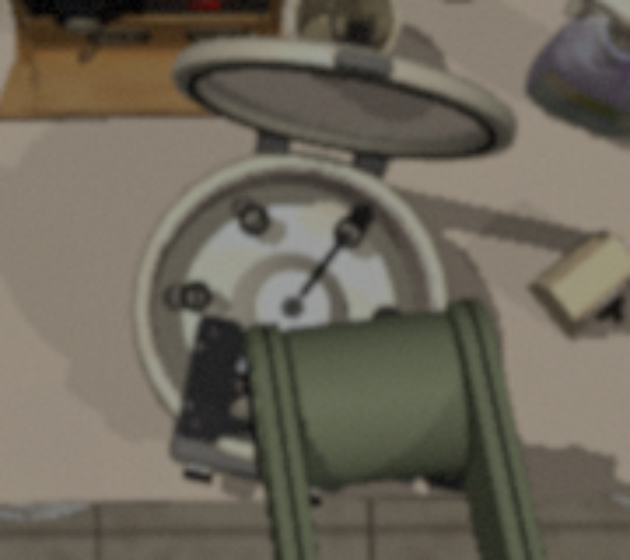

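View pics/t4_2.png

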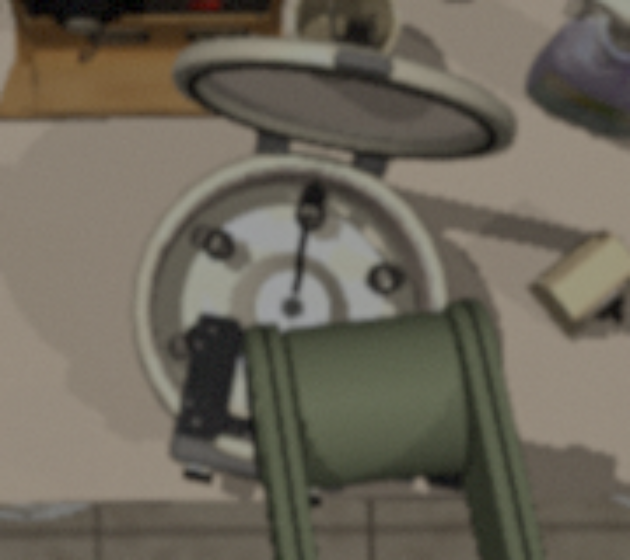

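carry_out(plan=[{"tx": -0.02,"ty": 0.011,"tz": 0.008,"rx": 0.0,"ry": 0.0,"rz": 0.0,"jaw": 0.0},{"tx": -0.018,"ty": 0.011,"tz": 0.008,"rx": 0.0,"ry": 0.0,"rz": 0.0,"jaw": 0.0},{"tx": 0.0,"ty": 0.0,"tz": 0.0,"rx": 0.0,"ry": 0.0,"rz": 0.0,"jaw": 0.0}])

```text
clock: 6.3
eef_pos: [0.4716, 0.0698, 0.1867]
orientation: [[-0.979, 0.206, 0.005], [0.206, 0.979, -0.004], [-0.005, -0.003, -1.0]]
wrist_force: [-0.9, -0.9, -0.0]
gripper_width: 0.0003
```

```bash
python3 - <<'E'
from h import *
for i in range(2):
    s=imaging.read_camera("top"); o=robot.get_obs(); print(o["clock"],o["eef_pos"])
    w=imaging.read_camera("wrist")
    a=cv2.resize(s["frame"][170:330,280:460,::-1],None,fx=2.2,fy=2.2)
    b=cv2.resize(w["frame"][100:420,120:520,::-1],(400,352))
    cv2.imwrite(f"pics/t5_{i}.png",np.hstack([a,b]))
E
```

```text
6.35 [0.4708163  0.06956722 0.18686363]
6.45 [0.47073051 0.06936921 0.18776197]
```

View pics/t5_0.png

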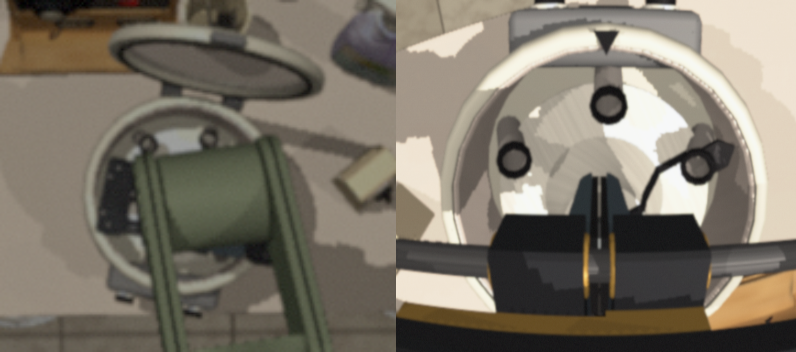

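View pics/t5_1.png

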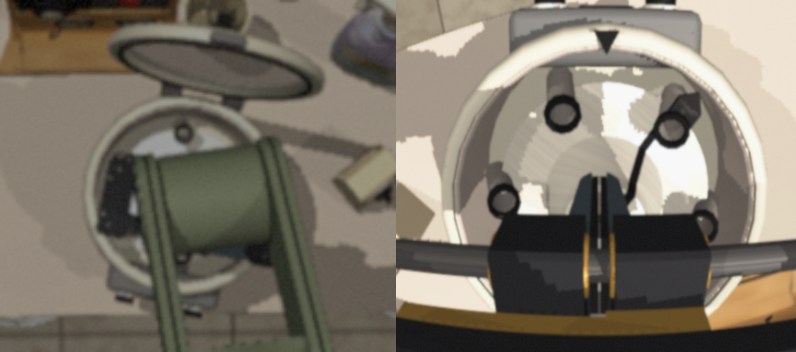

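```bash
cat >> h.py <<'E'
def projf(p,X):
    c=(np.asarray(X)-p["origin"])@p["rotation"]; x,y,d=c[...,0],-c[...,1],-c[...,2]
    rr=np.hypot(x,y); th=np.arctan2(rr,d); k=th/np.maximum(rr,1e-9)
    return np.stack([p["cx"]+p["fx"]*x*k,p["cy"]+p["fy"]*y*k],-1)
C0=np.array([.498,.065]); ARW=np.radians(168.06)
TH=np.radians(np.arange(-90,90,1.0))
def score(p,C=C0):
    g=cv2.cvtColor(p["frame"],cv2.COLOR_RGB2GRAY).astype(np.float32)
    r=np.linspace(.080,.091,6)
    a=TH+ARW
    X=np.stack([C[0]+r*np.cos(a)[:,None],C[1]+r*np.sin(a)[:,None],np.full((len(a),6),.119)],-1)
    uv=projf(p,X).astype(np.float32)
    v=cv2.remap(g,uv[...,0],uv[...,1],cv2.INTER_LINEAR).mean(1)
    return cv2.GaussianBlur(v[:,None],(1,9),0)[:,0]
def ang(p,C=C0):
    s=score(p,C); m=np.abs(TH)<np.radians(75); i=np.argmin(np.where(m,s,999))
    return TH[i],s[i],np.median(s)
E
python3 - <<'E'
from h import *
D=[]
for i in range(60):
    w=imaging.read_camera("wrist"); o=robot.get_obs()
    a,s,m=ang(w); D.append((o["clock"],a,s,m)); print(f"{o['clock']:.3f} {np.degrees(a):.0f} {s:.0f} {m:.0f} z{o['eef_pos'][2]:.3f}",end=" | ")
    if i in(2,3) or s<45 and i>10 and abs(a)<.3:
        b=w["frame"][:,:,::-1].copy()
        aa=ARW+a
        for X in ([*(C0+.094*np.array([np.cos(ARW),np.sin(ARW)])),.117],[*(C0+.094*np.array([np.cos(aa),np.sin(aa)])),.117],[*C0,.13]):
            q=projf(w,np.array(X)); cv2.circle(b,(int(q[0]),int(q[1])),3,(0,0,255),1)
        cv2.imwrite(f"pics/w6_{i}.png",b); print("saved",i)
np.save("D1.npy",np.array(D))
E
ls pics
```

```text
6.550 -25 55 120 z0.188 | 6.600 -14 50 119 z0.189 | 6.650 -1 48 113 z0.189 | saved 2
6.700 10 41 122 z0.189 | saved 3
6.750 20 48 121 z0.189 | 6.800 33 40 122 z0.189 | 6.850 45 33 120 z0.189 | 6.900 57 35 120 z0.189 | 6.950 69 37 122 z0.189 | 7.000 74 79 121 z0.188 | 7.050 66 92 121 z0.188 | 7.100 65 91 123 z0.188 | 7.150 66 91 119 z0.188 | 7.200 56 89 120 z0.188 | 7.250 65 90 124 z0.188 | 7.300 67 91 124 z0.188 | 7.350 65 91 123 z0.188 | 7.400 66 91 119 z0.188 | 7.450 66 90 118 z0.188 | 7.500 64 89 123 z0.188 | 7.550 66 91 123 z0.188 | 7.600 66 91 123 z0.188 | 7.650 66 91 120 z0.188 | 7.700 66 90 117 z0.188 | 7.750 60 89 122 z0.188 | 7.800 66 91 123 z0.188 | 7.850 66 92 125 z0.188 | 7.900 -74 49 124 z0.188 | 7.950 -64 55 120 z0.188 | 8.000 -56 62 117 z0.188 | 8.050 -45 60 115 z0.188 | 8.100 -33 56 118 z0.188 | 8.150 -23 55 120 z0.188 | 8.200 -12 54 117 z0.188 | 8.250 -2 48 112 z0.188 | 8.300 8 44 120 z0.188 | saved 35
8.350 17 42 122 z0.188 | saved 36
8.400 28 44 121 z0.188 | 8.450 39 36 120 z0.188 | 8.500 49 34 120 z0.188 | 8.550 59 35 119 z0.188 | 8.600 70 38 123 z0.188 | 8.650 74 76 121 z0.188 | 8.700 67 92 121 z0.188 | 8.750 65 91 121 z0.188 | 8.800 65 91 119 z0.188 | 8.850 66 90 117 z0.188 | 8.900 61 89 122 z0.188 | 8.950 66 91 124 z0.188 | 9.000 66 91 124 z0.188 | 9.050 66 91 123 z0.188 | 9.100 -73 90 120 z0.188 | 9.150 66 90 117 z0.188 | 9.200 60 88 121 z0.188 | 9.250 65 90 123 z0.188 | 9.300 66 91 124 z0.188 | 9.350 66 91 123 z0.188 | 9.400 -74 91 120 z0.188 | 9.450 66 90 118 z0.188 | 9.500 57 89 120 z0.188 | s2.png
side0.png
sidec.png
t1.png
t3.png
t4_0.png
t4_1.png
t4_2.png
t5_0.png
t5_1.png
top0.png
topc.png
w1.png
w2.png
w3.png
w6_2.png
w6_3.png
w6_35.png
w6_36.png
wrist0.png
```

View pics/w6_35.png

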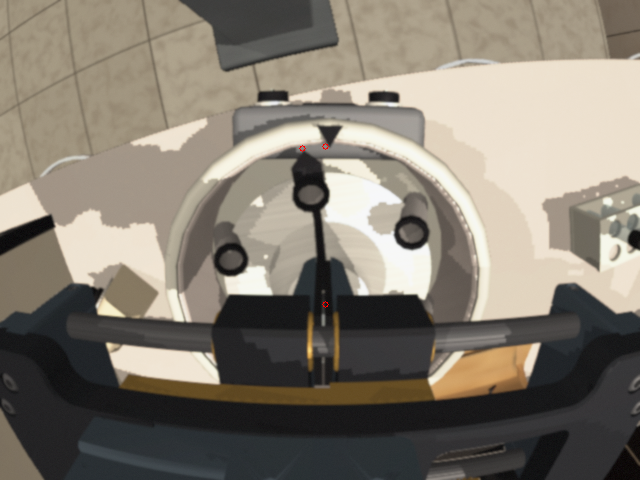

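```bash
cat > track.py <<'E'
from h import *
import sys
def run(n,stop=None):
    D=[]
    for i in range(n):
        w=imaging.read_camera("wrist"); o=robot.get_obs()
        a,s,m=ang(w)
        t=o["clock"]-.05   # picture at call start
        if s<70: D.append((t,np.degrees(a)))
        if stop and stop(t,D): break
    return np.array(D),o
E
python3 - <<'E'
from track import *
D,o=run(150)
g=np.split(D,np.where(np.diff(D[:,0])>.2)[0]+1)
for k in g:
    if len(k)>4:
        c=np.polyfit(k[:,0],k[:,1],1); print("pass t0=%.3f w=%.3f n=%d"%(-c[1]/c[0],np.radians(c[0]),len(k)))
print(o["clock"],o["eef_pos"])
E
```

```text
pass t0=10.064 w=3.075 n=18
pass t0=12.258 w=2.532 n=22
pass t0=14.965 w=2.003 n=28
17.0 [0.47185465 0.06950883 0.18841417]
```

carry_out(plan=[{"tx": 0.0,"ty": 0.0,"tz": 0.014,"rx": 0.0,"ry": 0.0,"rz": 0.0,"jaw": 0.0},{"tx": 0.0,"ty": 0.0,"tz": 0.013,"rx": 0.0,"ry": 0.0,"rz": 0.0,"jaw": 0.0}])

```text
clock: 17.25
eef_pos: [0.4725, 0.0695, 0.1605]
orientation: [[-0.978, 0.207, 0.01], [0.207, 0.978, -0.003], [-0.01, -0.001, -1.0]]
wrist_force: [-0.2, 0.6, -0.4]
gripper_width: 0.0005
```

```bash
python3 - <<'E'
from track import *
D,o=run(44)
for k in np.split(D,np.where(np.diff(D[:,0])>.2)[0]+1):
    if len(k)>4:
        c=np.polyfit(k[:,0],k[:,1],1); print("pass t0=%.3f w=%.3f n=%d"%(-c[1]/c[0],np.radians(c[0]),len(k)))
print(D[-3:]);print(o["clock"],o["eef_pos"],o["orientation"],o["wrist_force"])
w=imaging.read_camera("wrist"); cv2.imwrite("pics/w7.png",w["frame"][:,:,::-1])
E
```

```text
pass t0=18.527 w=1.470 n=36
[[19.3  64.  ]
 [19.35 68.  ]
 [19.4  72.  ]]
19.45 [0.47289801 0.0695195  0.1617339 ] [[-0.97833073  0.20677009  0.01072947]
 [ 0.20674574  0.97838899 -0.00334276]
 [-0.01118878 -0.00105206 -0.99993685]] [ 0.70367107 -0.57495889  0.11485616]
```

View pics/w7.png

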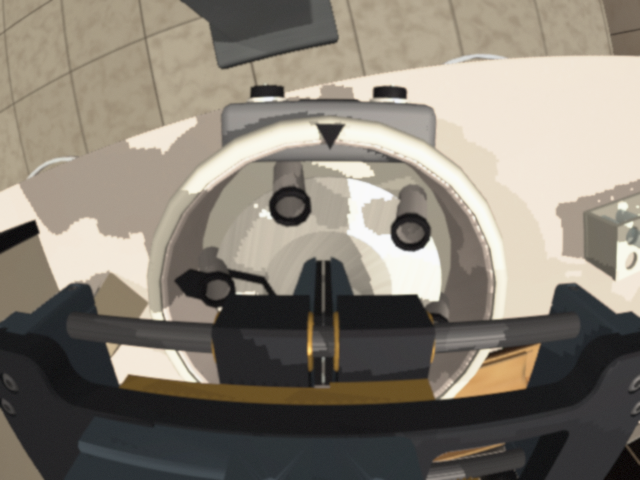

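carry_out(plan=[{"tx": 0.0,"ty": 0.0,"tz": 0.004,"rx": 0.0,"ry": 0.0,"rz": 0.0,"jaw": 0.0}])

```text
clock: 19.62
eef_pos: [0.4732, 0.0695, 0.1578]
orientation: [[-0.978, 0.207, 0.011], [0.207, 0.978, -0.003], [-0.012, -0.001, -1.0]]
wrist_force: [0.2, -0.1, 0.0]
gripper_width: 0.0003
```

```bash
python3 - <<'E'
from track import *
o=robot.get_obs(); print(o["clock"],o["eef_pos"])
D,o=run(120,lambda t,D: t>21 and len(D)>4 and D[-1][0]==t and D[-1][1]>-11.5 and D[-1][1]<30)
D=D[D[:,0]>21]
c=np.polyfit(D[:,0],D[:,1],1); print(D[-4:],np.radians(c[0]),-c[1]/c[0],"now",np.polyval(c,o["clock"]))
print(o["clock"],o["eef_pos"],o["wrist_force"])
E
```

```text
19.625 [0.47315841 0.06952494 0.15780602]
[[ 23.475 -18.   ]
 [ 23.525 -15.   ]
 [ 23.575 -13.   ]
 [ 23.625 -10.   ]] 0.9560227444599386 23.806781300711524 now -7.218461538461725
23.675 [0.47292373 0.06951294 0.15773106] [0.3643361  0.07707323 0.40682428]
```

carry_out(plan=[{"tx": 0.0,"ty": 0.0,"tz": 0.008,"rx": 0.0,"ry": 0.0,"rz": 0.0,"jaw": 0.0}])

```text
clock: 23.8
eef_pos: [0.4739, 0.0696, 0.1527]
orientation: [[-0.978, 0.207, 0.013], [0.207, 0.978, -0.003], [-0.014, -0.0, -1.0]]
wrist_force: [-17.5, 0.5, 64.4]
gripper_width: 0.0003
```

```bash
python3 - <<'E'
from track import *
for i in range(2):
    w=imaging.read_camera("wrist"); o=robot.get_obs(); a=ang(w)
    print(o["clock"],np.degrees(a[0]),a[1:],o["eef_pos"],o["wrist_force"])
cv2.imwrite("pics/w8.png",w["frame"][:,:,::-1])
E
```

```text
23.85 -3.0000000000000004 (np.float32(51.967266), np.float32(109.827774)) [0.47377827 0.06967769 0.15300892] [-6.83855225 -1.05419361 21.25820175]
23.9 -4.0 (np.float32(49.879047), np.float32(109.88818)) [0.47375206 0.06961067 0.15298166] [-6.24395637 -1.0109391  24.44737878]
```

View pics/w8.png

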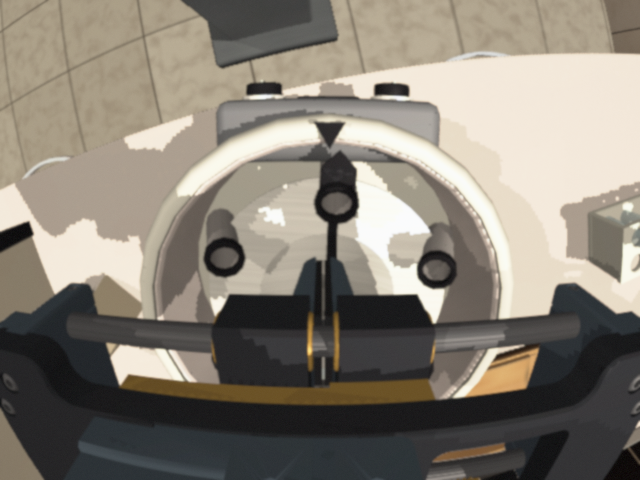

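carry_out(plan=[{"tx": 0.0,"ty": 0.0,"tz": -0.025,"rx": 0.0,"ry": 0.0,"rz": 0.0,"jaw": 0.0},{"tx": 0.0,"ty": 0.0,"tz": -0.03,"rx": 0.0,"ry": 0.0,"rz": 0.0,"jaw": 0.0}])

```text
clock: 24.15
eef_pos: [0.4717, 0.0696, 0.2076]
orientation: [[-0.978, 0.207, 0.01], [0.207, 0.978, -0.003], [-0.01, -0.001, -1.0]]
wrist_force: [0.5, 0.5, 0.3]
gripper_width: 0.0004
```

```bash
python3 - <<'E'
from track import *
for i in range(12):
    w=imaging.read_camera("wrist"); o=robot.get_obs(); a=ang(w)
    if i%2==0: print(o["clock"],np.degrees(a[0]),a[1],o["eef_pos"],o["wrist_force"])
cv2.imwrite("pics/w9.png",w["frame"][:,:,::-1])
E
```

```text
24.2 -3.0000000000000004 46.472374 [0.47389659 0.06992111 0.21158425] [1.48347708 1.17473392 2.67189634]
24.3 -3.0000000000000004 50.19954 [0.47276967 0.06974057 0.20814683] [-0.17321925  0.94442778 -0.20598773]
24.4 -2.0 49.179394 [0.4714303  0.06958376 0.20632682] [-0.09101489  0.72141684  0.07464699]
24.5 -2.0 47.67246 [0.47127146 0.06957209 0.20600532] [ 0.0771166  -1.05173106  0.73851159]
24.6 -2.0 47.739887 [0.47152653 0.06958142 0.20627126] [1.71978834 0.44362158 0.12662895]
24.7 -1.0 47.261837 [0.47178835 0.06962999 0.20667438] [-0.28511077  0.07232927  0.10430725]
```

View pics/w9.png

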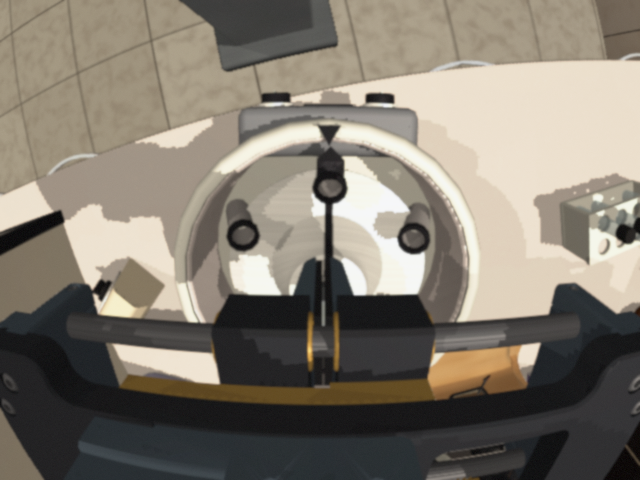

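```bash
cat >> h.py <<'E'
def angf(p):
    s=score(p); i=np.argmin(np.where(np.abs(TH)<.4,s,999)); w=np.maximum(80-s[i-8:i+9],0)
    return np.degrees((TH[i-8:i+9]*w).sum()/w.sum())
E
python3 - <<'E'
from track import *
from h import angf
T=[]
for i in range(10):
    w=imaging.read_camera("wrist"); o=robot.get_obs(); T.append((o["clock"]-.05,angf(w)))
T=np.array(T);print(np.round(T,2));print(np.polyfit(T[:,0],T[:,1],1))
E
```

```text
[[24.75 -1.07]
 [24.8  -1.03]
 [24.85 -0.89]
 [24.9  -0.88]
 [24.95 -0.78]
 [25.   -0.56]
 [25.05 -0.53]
 [25.1  -0.49]
 [25.15 -0.28]
 [25.2  -0.26]]
[  1.91685117 -48.5514571 ]
```

```bash
python3 - <<'E'
from track import *
from h import angf
T=[]
for i in range(24):
    w=imaging.read_camera("wrist"); o=robot.get_obs(); T.append((o["clock"]-.05,angf(w)))
T=np.array(T);print(np.round(T[::3],2));print(np.polyfit(T[:12,0],T[:12,1],1)[0],np.polyfit(T[12:,0],T[12:,1],1)[0])
E
```

```text
[[ 2.525e+01 -1.500e-01]
 [ 2.540e+01 -1.000e-02]
 [ 2.555e+01  1.700e-01]
 [ 2.570e+01  3.200e-01]
 [ 2.585e+01  5.200e-01]
 [ 2.600e+01  5.500e-01]
 [ 2.615e+01  7.200e-01]
 [ 2.630e+01  8.400e-01]]
1.1197707543974664 0.6414197772202203
```

```bash
python3 - <<'E'
from track import *
from h import angf
T=[]
for i in range(30):
    w=imaging.read_camera("wrist"); o=robot.get_obs(); T.append((o["clock"]-.05,angf(w)))
T=np.array(T);print(np.round(T[::5],2));print(np.polyfit(T[15:,0],T[15:,1],1)[0])
cv2.imwrite("pics/w10.png",w["frame"][:,:,::-1])
s=imaging.read_camera("side"); cv2.imwrite("pics/s10.png",s["frame"][:,:,::-1]); print(o["wrist_force"],o["eef_pos"])
E
```

```text
[[26.45  0.7 ]
 [26.7   0.8 ]
 [26.95  0.77]
 [27.2   0.87]
 [27.45  0.8 ]
 [27.7   0.79]]
-0.09326942688298638
[ 0.17535194 -0.19626201  0.59304615] [0.47207922 0.06967734 0.20743461]
```

View pics/w10.png

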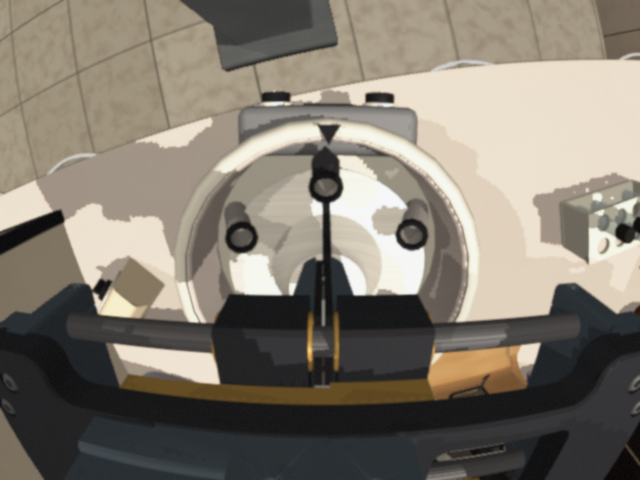

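View pics/s10.png

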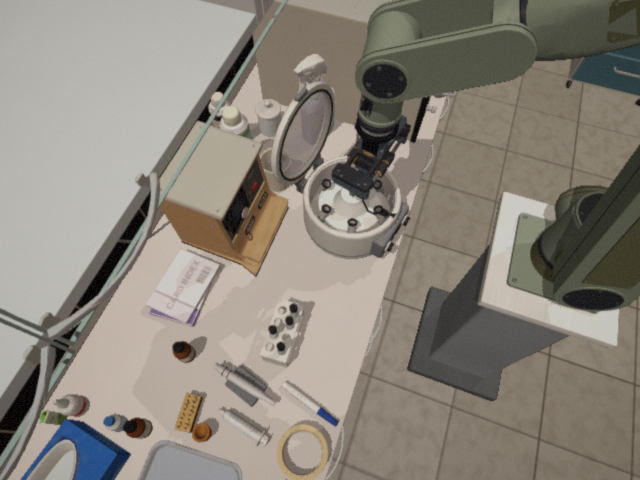

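The rotor is at rest. In the wrist view the tongue tip is at about (326, 150), just under the arrowhead at (329, 145), an offset of about 2–3 mm. The rack, pen and timer are where they were, and the finger is well clear of the rotor.

```bash
python3 -c "
from rig import robot
print(robot.close_job())"
```

```text
the job is handed in; nothing more can be done
None
```

I flicked the rotor, let it coast, braked it with the tongue at the arrowhead, and handed the job in. No verdict was reported.

- **Flick:** one short push on a front sleeve with the closed fingertips, over about 0.25 s, then straight up out of the way. The rotor left at about 4.3 rad/s anticlockwise.
- **Coast:** the rotor ran untouched for several turns, down to about 0.95 rad/s.
- **Brake:** I pressed the fingertips on the front of the hub top. The wrist force was 64 N as it pressed down, then held at about 24 N.
- **Release:** the rotor was not quite stopped when I lifted off. It crept about 4° further, at roughly 0.05 rad/s and slowing, then stopped by itself.

**Last checks:**
- The tongue angle stayed constant over the last second or so of tracking.
- The angle read +0.8° with my estimated arrow position, or about +2° after correcting that position against the picture. That is about 2–3 mm from the index point, where 18 mm is allowed.
- The fingertips are about 54 mm above the hub and the wrist force is near zero.
- The tube rack, pen and timer look unmoved. I did not check the spray bottle in the last pictures, but the arm never went near it.

The height readings from the two fixed cameras came out 3–7 mm low. I used the stated heights instead, and the hub contact agreed with them.

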